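# One turn of the bench press

## Robot

A 6-joint arm with a two-finger parallel gripper is mounted at the origin on the work surface. World frame = base frame: x ahead of the robot, y to its left, z up, the work surface at z = 0. Lengths are in m, angles in rad, forces in N, time in s.
With the tool pointing down it reaches from about 0.35 to 0.85 m from the base axis. Payload 8.1 kg.
Tool frame: the origin (TCP) lies at the centre of the arm's flange, where the gripper is bolted on; the fingertips stand 186 mm ahead of it and the grasp point (between the pads) lies 167 mm ahead of it; z points along the fingers, y is the line along which they close (so a half turn about z gives the same grasp; the last joint's range is limited). The gripper opens to 93 mm and grips with 3 to 60 N. Pads are 15 mm wide; open, the fingers measure 128 mm over their backs; the gripper's body (75 mm by 188 mm) begins 65 mm behind the grasp point.
Start: joints at [1.102, 0.13, 1.488, -0, 1.523, -0.085], TCP at [0.225, 0.556, 0.405] pointing down, gripper open.
Joint ranges: [-2.96, 2.96], [-0.89, 2.26], [0.02, 2.5], [-1.34, 4.48], [0, 2.73], [-2.66, 2.66]. Speed limits (rad/s): [2.39, 2.39, 2.79, 3.14, 3.14, 3.14].

## Interface

Orientations are given as a rotation vector (axis times angle).
In Python, from plant import read_state, read_camera, camera_params, robot gives the robot as it stands.
- The arm moves only by the tool carry_out, never from a script. Its argument "targets" is a list of rows, each an object of numbers: "hand": the opening in per cent of the stroke, from 0 (shut) to 100 (fully open); "x", "y", "z": the shift along the tool's x, y, z in m; "ax", "ay", "az": the turn, a rotation vector about the tool's x, y, z in rad. In form: [{"hand": .., "x": .., "y": .., "z": .., "ax": .., "ay": .., "az": ..}, ...]. A call has 1 to 8 rows; each row is the pose to reach, as a shift and turn from the pose commanded when the call began, along the tool's axes at that moment; what a row does not reach only later rows make up. A row lasts 1/8 s, in which the tool goes at most 62.5 mm and 10.7 degrees, less where a joint would pass 70% of its speed; a pose out of reach is approached as far as the arm can. A call with a gripper value outside its range is refused whole. The fingers move at their own pace and stop on an object; "newtons" is the grip in N (left out, the last holds). Time passes only in rows, so rows that repeat a pose let the fingers close. It gives the time, the measured TCP pose, the force, the opening and the grip force at its end, in the units of the state.
- read_state(): the state, without advancing time (a new reading comes with each control period).
- read_camera(name): name is "scene" or "top"; returns (picture, depth): 384x512x3 uint8, blue, green, red; 384x512 float32, m along the optical axis (not along the pixel's ray), 0 where there is no reading.
- camera_params(name): a dict with "fx", "fy", "cx", "cy" (pixels), "position" and "rotation" of the camera in the world. Camera axes: x right, y up, looking along -z (the intrinsics and any distortion apply to the point x, -y, -z); pixel columns grow to the right and rows downward; lengths in m; the calibration is good to about 2 mm. A picture is of the moment at which its call begins. camera_params takes no time and is no camera call.
- robot.close_job(): hands the job in; it is judged then, once.
The state is a dict: "t": time; "q": joint angles; "dq": joint speeds; "joint_torque": joint torques, N m; "tool_pos": TCP position; "orientation": TCP orientation; "force": force on the tool from outside, world axes, zero at the start; "wrist_torque": the same for the moment, N m; "opening": finger opening in m; "gripper_force": force on a finger pad.
Only numpy, scipy, OpenCV 4.12 (cv2) and the standard library are available. Lean on these libraries where they do the work, as an engineer would, in place of code of your own. Each camera call takes 0.05 s, during which the arm holds its last target. There are 200 camera calls.

## Task

At the repair stand a white replacement wheel sits started on its axle in the green bench screw press. Press it on: push the press's hand wheel by its upright red handle clockwise, as seen from above, through exactly one full turn, so that the handle comes back to where it started, neither short of it nor past it, and then leave it. Push gently from behind the handle with the fingertips, without taking it between the fingers and never turning it backwards, and do not pick up or shift anything else on the table.

Things in the scene. Friction and masses are not known exactly. Their poses are not given: they have to be found in the camera images.
- handwheel (a joint): the press's hand wheel, on a vertical axis; rad, reads 0 at the start wherever the handle then stands, grows clockwise seen from above, one full turn is 6.283. It turns against a steady drag of 0.3 N m (about 4 N at the handle, a little more when turned fast), has no spring and stays where it is left. One turn lowers the spindle, and with it the white wheel on the gearbox's axle, by 4 mm; the hand wheel itself stays at its height.
- handle (a point): middle of the upright red grip on the hand wheel's rim: a cylinder of 26 mm diameter, 62 mm tall, from 31 mm below this point to 31 mm above it; 80 mm from the wheel's axis. It spins freely on its own upright pin as handles of such wheels do, so that fingers roll along it; the pin is rigid on the wheel, and may start at any angle round it. The aluminium rim (178 mm outer diameter, 18 mm thick) has its top 36 mm below this point.
- hub (a point): centre of the top face of the hand wheel's hub (52 mm diameter), on the wheel's axis, 31 mm below the handle's middle; the top of the three spokes is 7 mm below this point. The steel spindle (18 mm diameter) stands up to 32 mm out of the hub.
- press: the green two-column bench screw press, heavy and fixed; origin under the centre of its base plate (220 mm along its x, 200 mm along its y, 22 mm high) on the table. Columns 75 mm to either side along y, crosshead 150 to 186 mm up, hand wheel on top (hub's top face at 229 mm, handle's top at 291 mm); in it stands a black gearbox with the white wheel.
- spare_wheel_1: loose white three-spoke plastic wheel lying on the press's base plate, 44 mm diameter, 16 mm high at its hub; origin under its centre. To be left alone.
- spare_wheel_2: another such white wheel, lying on the table near the press. To be left alone.
- spare_gearbox: loose black gearbox 62 x 36 x 26 mm with a bare upright axle to 48 mm, beside the press; origin under its centre. To be left alone.
- fine_screwdriver: thin steel screwdriver 140 mm long, 9 mm thick, lying beside the press; origin where handle and blade meet, blade to its +x. To be left alone.
- screwdriver: yellow and red screwdriver 210 mm long, 30 mm thick, lying on the table; origin where handle and blade meet, blade to its +x. To be left alone.
- oil_bottle: small standing oil bottle, 48 mm diameter, 120 mm high; origin under its centre. To be left alone.
- parts_tub: clear open tub of small parts 130 x 90 x 55 mm; origin under its centre. To be left alone.
- carton: small yellow carton 75 x 55 x 35 mm; origin under its centre. To be left alone.

How it is judged:
By the outcome, as a careful person would: the job done as asked, in the order asked, and still so for the second after the job is handed in, with the robot touching nothing.
It also fails if it takes over 61 s, if anything falls off the work surface, if the arm or the gripper's body presses on something with over 40 N, if the wrist force passes 120 N, or if a joint passes its speed limit or range.

## Working session

There is one attempt and no reset: what is moved stays moved. The work goes in short steps, Python scripts to look and compute and a tool call to move; the robot and the scene stay as the last step left them, time stands still between calls to the robot, and variables do not carry over. Pictures are saved under pics/ and viewed, at most 10 in all, crops included, and the job is handed in when it is done.

Besides the shell and the picture viewer there is one more tool, called after "Emit:" as a command line: name --argument value ..., lists and objects as JSON in quotes. carry_out: Moves the arm, as the interface text tells. Its arguments: {"type":"object","properties":{"targets":{"type":"array","items":{"type":"object","properties":{"hand":{"type":"number"},"x":{"type":"number"},"y":{"type":"number"},"z":{"type":"number"},"ax":{"type":"number"},"ay":{"type":"number"},"az":{"type":"number"}}}},"newtons":{"type":"number"}},"required":["targets"]}

```bash
ls; mkdir -p pics; python3 - <<'E'
from plant import *
import cv2,numpy as np
s=read_state();print(s)
for n in("scene","top"):
    p,d=read_camera(n);cv2.imwrite(f"pics/{n}0.png",p);np.save(n+"_d.npy",d);print(n,camera_params(n))
E
```

```text
pics
{'t': 0.0, 'q': array([ 1.10159403e+00,  1.31141978e-01,  1.48929174e+00,  1.71987566e-05,
        1.52301358e+00, -8.54259733e-02]), 'dq': array([-1.88111399e-04, -3.49895707e-04,  6.43918137e-04, -4.05671360e-05,
        1.15161648e-03, -1.57352045e-03]), 'joint_torque': array([ 2.00367608e-04, -5.59828341e+01, -4.91763031e+01,  7.68296001e-02,
        3.54037376e-02, -1.56763895e-04]), 'tool_pos': array([0.2245378 , 0.55614566, 0.40369176]), 'orientation': array([-5.99042809e-01, -3.08341539e+00,  2.79411129e-03]), 'force': array([-0.73308229, -0.89816201, -0.56641285]), 'wrist_torque': array([0.01974308, 0.06786034, 0.03814429]), 'gripper_force': 0.0, 'opening': 0.09342036371832702}
scene {'fx': 349.1544715198462, 'fy': 349.1544715198462, 'cx': 251.2757322055492, 'cy': 193.4598997273761, 'position': array([ 1.36297562, -0.21198908,  1.01693256]), 'rotation': array([0.67978003, 0.53864009, 1.28293946])}
top {'fx': 470.7780517495284, 'fy': 470.7780517495284, 'cx': 255.20219795351403, 'cy': 183.07082493548864, 'position': array([ 0.27049097, -0.01147457,  1.68483505]), 'rotation': array([ 0.10452179, -0.12939109, -1.56995959])}
```

View pics/scene0.png

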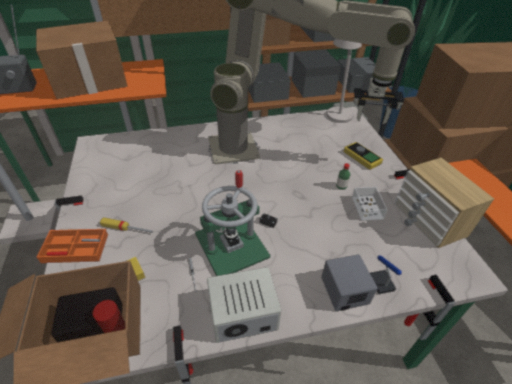

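View pics/top0.png

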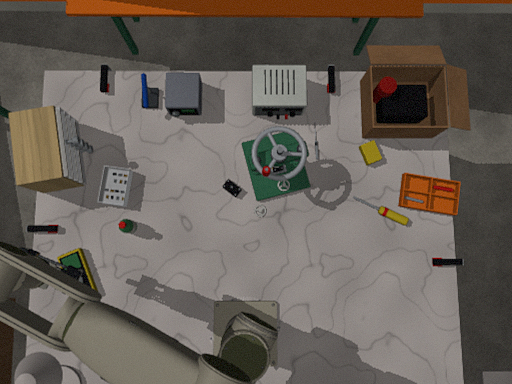

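The scene view shows the red handle at (239,179), with the wheel centre near (230,205). In the top view the handle is at (266,171) and the wheel centre near (279,153). The handle is on the robot's side of the wheel.

```bash
cat > h.py <<'E'
import numpy as np,cv2
from plant import *
from scipy.spatial.transform import Rotation as R
def rays(n,u,v):
    c=camera_params(n);d=np.stack([(u-c["cx"])/c["fx"],-(v-c["cy"])/c["fy"],-np.ones_like(u,float)],-1)
    return np.array(c["position"]),R.from_rotvec(c["rotation"]).apply(d)
def cloud(n,d):
    v,u=np.mgrid[0:384,0:512];o,r=rays(n,u.ravel().astype(float),v.ravel().astype(float))
    return (o+r*d.ravel()[:,None]).reshape(384,512,3)
def red(p):
    h=cv2.cvtColor(p,cv2.COLOR_BGR2HSV);return ((h[...,0]<8)|(h[...,0]>172))&(h[...,1]>150)&(h[...,2]>60)
def handle():
    "axis points of the red grip from both views"
    out={}
    for n in("scene","top"):
        p,d=read_camera(n);c=cloud(n,d)
        m=red(p)&(c[...,2]>.2)&(c[...,2]<.32)&(np.hypot(c[...,0]-.6,c[...,1]+.05)<.25)
        out[n]=(c[m],np.argwhere(m))
    return out
E
python3 - <<'E'
from h import *
from scipy.optimize import least_squares
for n in("scene","top"):
    d=np.load(n+"_d.npy");c=cloud(n,d);p=cv2.imread(f"pics/{n}0.png")
    m=red(p)&(c[...,2]>.2)&(c[...,2]<.33)&(c[...,0]<.8)&(abs(c[...,1])<.3)
    q=c[m];print(n,"red",len(q),q.mean(0),q.min(0),q.max(0),"px",np.argwhere(m).min(0),np.argwhere(m).max(0))
    if n=="top":
        t=q[q[:,2]>.283];print("top face",len(t),t.mean(0))
    m=(c[...,2]>.214)&(c[...,2]<.234)&(np.hypot(c[...,0]-.62,c[...,1]+.07)<.2)
    q=c[m]
    x0=np.median(q,0)
    for k in range(5):
        r=np.hypot(*(q[:,:2]-x0[:2]).T);s=q[(r>.06)&(r<.1)]
        f=least_squares(lambda x:np.hypot(s[:,0]-x[0],s[:,1]-x[1])-x[2],[*x0[:2],.08],loss="soft_l1",f_scale=.005);x0=f.x
    r=np.hypot(*(q[:,:2]-x0[:2]).T)
    print(" rim",len(s),f.x,s[:,2].mean(),"pct r",np.percentile(r,[50,90,99]))
    # spindle
    m=(c[...,2]>.245)&(c[...,2]<.27)&(np.hypot(c[...,0]-x0[0],c[...,1]-x0[1])<.04);print(" spindle",c[m].mean(0) if m.any() else None, m.sum())
E
```

```text
scene red 62 [ 0.53170433 -0.06784105  0.27019905] [ 0.52633627 -0.07460863  0.23952546] [ 0.53730004 -0.05994792  0.29423932] px [173 237] [186 241]
 rim 747 [ 0.59320774 -0.1106631   0.07920801] 0.22184268344547153 pct r [0.07673945 0.08472837 0.08845427]
 spindle [ 0.59115263 -0.1103144   0.25689288] 44
top red 54 [ 0.51688154 -0.06548695  0.28486358] [ 0.50670898 -0.07599229  0.2510865 ] [ 0.53373191 -0.05479979  0.29957137] px [166 262] [175 269]
top face 40 [ 0.51801564 -0.06637631  0.28991746]
 rim 846 [ 0.58552507 -0.11097383  0.07945502] 0.2224092508090707 pct r [0.07669184 0.08603136 0.08889225]
 spindle [ 0.58582763 -0.11164955  0.25896355] 34
```

```bash
cat >> h.py <<'E'
H=np.array([.520,-.0662]);C=np.array([.587,-.111])
def now():
    s=read_state();M=R.from_rotvec(s["orientation"]).as_matrix();return s,M,np.degrees(np.arctan2(M[1,0],M[0,0]))
def rel(pos,h):
    "shift in tool axes and az to reach world pos with tool x heading h deg"
    s,M,h0=now();a=np.radians((h0-h+180)%360-180)
    print("t",round(s["t"],2),"pos",s["tool_pos"].round(4),"h",h0.round(2),"tz",M[:,2].round(4),"q6",s["q"][5].round(3),"F",s["force"].round(1))
    print("shift",(M.T@(np.array(pos)-s["tool_pos"])).round(4),"az",a.round(4))
E
python3 - <<'E'
from h import *
n=np.array([np.cos(np.radians(40)),np.sin(np.radians(40))])
rel([*(H-.045*n),.485],220)
E
```

```text
t 0.1 pos [0.2246 0.5562 0.4038] h 158.01 tz [-8.0e-04 -1.5e-03 -1.0e+00] q6 -0.085 F [-0.1 -0.3  0.1]
shift [-0.4859 -0.5063 -0.0804] az -1.082
```

Emit:
carry_out --targets '[{"hand":0,"x":-0.01,"y":-0.01,"z":-0.02,"az":-0.03},{"hand":0,"x":-0.03,"y":-0.03,"z":-0.05,"az":-0.1},{"hand":0,"x":-0.06,"y":-0.06,"z":-0.08,"az":-0.2},{"hand":0,"x":-0.095,"y":-0.1,"z":-0.08,"az":-0.3},{"hand":0,"x":-0.13,"y":-0.14,"z":-0.08,"az":-0.4},{"hand":0,"x":-0.17,"y":-0.18,"z":-0.08,"az":-0.5},{"hand":0,"x":-0.21,"y":-0.22,"z":-0.08,"az":-0.6},{"hand":0,"x":-0.24,"y":-0.25,"z":-0.08,"az":-0.66}]' --newtons 10

```text
schema error: expected keys hand, x, y, z, ax, ay, az
```

```bash
python3 - <<'E'
from h import *
n=np.array([np.cos(np.radians(40)),np.sin(np.radians(40))])
rel([*(H-.045*n),.485],220);print(read_state()["opening"])
E
```

```text
t 0.1 pos [0.2246 0.5562 0.4038] h 158.01 tz [-8.0e-04 -1.5e-03 -1.0e+00] q6 -0.085 F [-0.1 -0.3  0.1]
shift [-0.4859 -0.5063 -0.0804] az -1.082
0.09295021290617536
```

Emit:
carry_out --targets '[{"hand":0,"x":-0.01,"y":-0.01,"z":-0.02,"ax":0,"ay":0,"az":-0.03},{"hand":0,"x":-0.03,"y":-0.03,"z":-0.05,"ax":0,"ay":0,"az":-0.1},{"hand":0,"x":-0.06,"y":-0.06,"z":-0.08,"ax":0,"ay":0,"az":-0.2},{"hand":0,"x":-0.095,"y":-0.1,"z":-0.08,"ax":0,"ay":0,"az":-0.3},{"hand":0,"x":-0.13,"y":-0.14,"z":-0.08,"ax":0,"ay":0,"az":-0.4},{"hand":0,"x":-0.17,"y":-0.18,"z":-0.08,"ax":0,"ay":0,"az":-0.5},{"hand":0,"x":-0.21,"y":-0.22,"z":-0.08,"ax":0,"ay":0,"az":-0.6},{"hand":0,"x":-0.24,"y":-0.25,"z":-0.08,"ax":0,"ay":0,"az":-0.66}]' --newtons 10

```text
t: 1.1
tool_pos: [0.3539, 0.2327, 0.4845]
orientation: [0.435, -3.111, 0.0]
force: [-0.5, -0.1, -0.3]
opening: 0.0175
gripper_force: 0.0
```

```bash
python3 - <<'E'
from h import *
n=np.array([np.cos(np.radians(40)),np.sin(np.radians(40))])
rel([*(H-.045*n),.485],220);print(read_state()["opening"])
E
```

```text
t 1.1 pos [0.3539 0.2327 0.4845] h -164.07 tz [-0.e+00 -3.e-04 -1.e+00] q6 -1.388 F [-0.5 -0.1 -0.3]
shift [-0.0366 -0.3514 -0.0004] az -0.4202
0.017541610659362508
```

Emit:
carry_out --targets '[{"hand":0,"x":-0.005,"y":-0.055,"z":0,"ax":0,"ay":0,"az":-0.07},{"hand":0,"x":-0.012,"y":-0.11,"z":0,"ax":0,"ay":0,"az":-0.14},{"hand":0,"x":-0.018,"y":-0.165,"z":0,"ax":0,"ay":0,"az":-0.21},{"hand":0,"x":-0.024,"y":-0.22,"z":0,"ax":0,"ay":0,"az":-0.28},{"hand":0,"x":-0.03,"y":-0.27,"z":0,"ax":0,"ay":0,"az":-0.35},{"hand":0,"x":-0.034,"y":-0.315,"z":0,"ax":0,"ay":0,"az":-0.39},{"hand":0,"x":-0.037,"y":-0.34,"z":0,"ax":0,"ay":0,"az":-0.42},{"hand":0,"x":-0.037,"y":-0.35,"z":0.005,"ax":0,"ay":0,"az":-0.42}]'

```text
t: 2.1
tool_pos: [0.4849, -0.0932, 0.4793]
orientation: [1.069, -2.954, -0.0]
force: [-1.1, 0.6, 0.6]
opening: 0.0008
gripper_force: 0.0
```

```bash
python3 - <<'E'
from h import *
n=np.array([np.cos(np.radians(40)),np.sin(np.radians(40))])
rel([*(H-.045*n),.431],220);s=read_state();print(s["opening"],s["q"])
p,d=read_camera("scene");cv2.imwrite("pics/s1.png",cv2.resize(p[120:300,130:330],None,fx=3,fy=3))
E
```

```text
t 2.1 pos [ 0.4849 -0.0932  0.4793] h -140.22 tz [-5.e-04  1.e-04 -1.e+00] q6 -2.559 F [-1.1  0.6  0.6]
shift [ 0.0007 -0.0019  0.0483] az -0.0039
0.0007860663523757761 [-2.93765318e-01 -1.78500401e-01  1.65767524e+00 -4.20357389e-05
  1.66296036e+00 -2.55884138e+00]
```

View pics/s1.png

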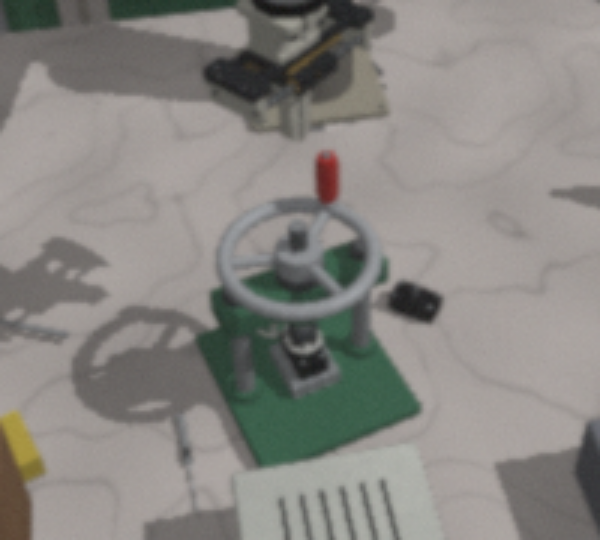

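The view shows the closed fingertips behind and above the rim, at crop (297,125). The handle is ahead of them at (327,175), and the path between is clear. Next I lower the fingers and creep toward contact.

Emit:
carry_out --targets '[{"hand":0,"x":0,"y":-0.002,"z":0.02,"ax":0,"ay":0,"az":0},{"hand":0,"x":0,"y":-0.002,"z":0.04,"ax":0,"ay":0,"az":0},{"hand":0,"x":0,"y":-0.002,"z":0.048,"ax":0,"ay":0,"az":0},{"hand":0,"x":-0.005,"y":-0.002,"z":0.048,"ax":0,"ay":0,"az":0},{"hand":0,"x":-0.01,"y":-0.002,"z":0.048,"ax":0,"ay":0,"az":0},{"hand":0,"x":-0.014,"y":-0.002,"z":0.048,"ax":0,"ay":0,"az":0},{"hand":0,"x":-0.014,"y":-0.002,"z":0.048,"ax":0,"ay":0,"az":0},{"hand":0,"x":-0.014,"y":-0.002,"z":0.048,"ax":0,"ay":0,"az":0}]'

```text
t: 3.15
tool_pos: [0.4967, -0.0845, 0.4319]
orientation: [-1.072, 2.953, -0.0]
force: [-0.1, -0.0, 0.5]
opening: 0.0008
gripper_force: 0.0
```

Emit:
carry_out --targets '[{"hand":0,"x":-0.002,"y":0,"z":0,"ax":0,"ay":0,"az":0},{"hand":0,"x":-0.004,"y":0,"z":0,"ax":0,"ay":0,"az":0},{"hand":0,"x":-0.006,"y":0,"z":0,"ax":0,"ay":0,"az":0},{"hand":0,"x":-0.006,"y":0,"z":0,"ax":0,"ay":0,"az":0}]'

```text
t: 3.65
tool_pos: [0.5013, -0.0806, 0.4317]
orientation: [1.072, -2.953, -0.0]
force: [0.2, -0.4, 1.1]
opening: 0.0005
gripper_force: 0.0
```

Emit:
carry_out --targets '[{"hand":0,"x":-0.001,"y":0,"z":0,"ax":0,"ay":0,"az":0},{"hand":0,"x":-0.002,"y":0,"z":0,"ax":0,"ay":0,"az":0},{"hand":0,"x":-0.002,"y":0,"z":0,"ax":0,"ay":0,"az":0}]'

```text
t: 4.03
tool_pos: [0.5028, -0.0793, 0.4317]
orientation: [1.072, -2.953, -0.0]
force: [0.1, 0.2, -0.8]
opening: 0.0005
gripper_force: 0.0
```

Emit:
carry_out --targets '[{"hand":0,"x":-0.0005,"y":0,"z":0,"ax":0,"ay":0,"az":0},{"hand":0,"x":-0.001,"y":0,"z":0,"ax":0,"ay":0,"az":0},{"hand":0,"x":-0.001,"y":0,"z":0,"ax":0,"ay":0,"az":0}]'

```text
t: 4.4
tool_pos: [0.5034, -0.079, 0.4317]
orientation: [1.071, -2.953, 0.0]
force: [-2.8, -3.3, 1.0]
opening: 0.0001
gripper_force: 2.0
```

Emit:
carry_out --targets '[{"hand":0,"x":-0.0005,"y":0,"z":0,"ax":0,"ay":0,"az":0},{"hand":0,"x":-0.001,"y":0,"z":0,"ax":0,"ay":0,"az":0},{"hand":0,"x":-0.001,"y":0,"z":0,"ax":0,"ay":0,"az":0}]'

```text
t: 4.78
tool_pos: [0.5043, -0.0781, 0.4317]
orientation: [1.072, -2.953, 0.0]
force: [-3.5, -1.9, 0.5]
opening: 0.0004
gripper_force: 1.9
```

Emit:
carry_out --targets '[{"hand":0,"x":-0.0005,"y":0,"z":0,"ax":0,"ay":0,"az":0},{"hand":0,"x":-0.001,"y":0,"z":0,"ax":0,"ay":0,"az":0},{"hand":0,"x":-0.001,"y":0,"z":0,"ax":0,"ay":0,"az":0}]'

```text
t: 5.15
tool_pos: [0.5051, -0.0774, 0.4317]
orientation: [-1.072, 2.953, 0.0]
force: [-2.3, -2.7, 0.8]
opening: 0.0005
gripper_force: 1.7
```

Emit:
carry_out --targets '[{"hand":0,"x":-0.007,"y":0.0033,"z":0,"ax":0,"ay":0,"az":0.0873},{"hand":0,"x":-0.0142,"y":0.0059,"z":0,"ax":0,"ay":0,"az":0.1745},{"hand":0,"x":-0.0217,"y":0.008,"z":0,"ax":0,"ay":0,"az":0.2618},{"hand":0,"x":-0.0293,"y":0.0093,"z":0,"ax":0,"ay":0,"az":0.3491},{"hand":0,"x":-0.037,"y":0.01,"z":0,"ax":0,"ay":0,"az":0.4363},{"hand":0,"x":-0.0447,"y":0.01,"z":0,"ax":0,"ay":0,"az":0.5236},{"hand":0,"x":-0.0524,"y":0.0094,"z":0,"ax":0,"ay":0,"az":0.6109},{"hand":0,"x":-0.06,"y":0.0081,"z":0,"ax":0,"ay":0,"az":0.6981}]'

```text
t: 6.15
tool_pos: [0.546, -0.0323, 0.4317]
orientation: [-0.007, -3.141, -0.001]
force: [-4.4, -0.7, 2.1]
opening: 0.0004
gripper_force: 2.1
```

```bash
cat > chk.py <<'E'
from h import *
s,M,h=now();p=s["tool_pos"];c=M.T@np.array([*(C-p[:2]),0])
print("t",s["t"],"pos",p.round(4),"h",h.round(1),"C in tool",c.round(4),"q6",s["q"][5].round(2),"F tool",(M.T@s["force"]).round(1),"open",round(s["opening"],4))
E
python3 chk.py
```

```text
t 6.15 pos [ 0.546  -0.0323  0.4317] h 179.7 C in tool [-0.0414 -0.0786 -0.0001] q6 -1.72 F tool [ 4.4 -0.7 -2.1] open 0.0004
```

Emit:
carry_out --targets '[{"hand":0,"x":-0.007,"y":0.0033,"z":0,"ax":0,"ay":0,"az":0.0873},{"hand":0,"x":-0.0142,"y":0.0059,"z":0,"ax":0,"ay":0,"az":0.1745},{"hand":0,"x":-0.0217,"y":0.008,"z":0,"ax":0,"ay":0,"az":0.2618},{"hand":0,"x":-0.0293,"y":0.0093,"z":0,"ax":0,"ay":0,"az":0.3491},{"hand":0,"x":-0.037,"y":0.01,"z":0,"ax":0,"ay":0,"az":0.4363},{"hand":0,"x":-0.0447,"y":0.01,"z":0,"ax":0,"ay":0,"az":0.5236},{"hand":0,"x":-0.0524,"y":0.0094,"z":0,"ax":0,"ay":0,"az":0.6109},{"hand":0,"x":-0.06,"y":0.0081,"z":0,"ax":0,"ay":0,"az":0.6981}]'

```text
t: 7.15
tool_pos: [0.6061, -0.0239, 0.4317]
orientation: [-1.08, -2.949, -0.002]
force: [-3.6, 1.8, 2.3]
opening: 0.0005
gripper_force: 2.1
```

Emit:
carry_out --targets '[{"hand":0,"x":-0.007,"y":0.0033,"z":0,"ax":0,"ay":0,"az":0.0873},{"hand":0,"x":-0.0142,"y":0.0059,"z":0,"ax":0,"ay":0,"az":0.1745},{"hand":0,"x":-0.0217,"y":0.008,"z":0,"ax":0,"ay":0,"az":0.2618},{"hand":0,"x":-0.0293,"y":0.0093,"z":0,"ax":0,"ay":0,"az":0.3491},{"hand":0,"x":-0.037,"y":0.01,"z":0,"ax":0,"ay":0,"az":0.4363},{"hand":0,"x":-0.0447,"y":0.01,"z":0,"ax":0,"ay":0,"az":0.5236},{"hand":0,"x":-0.0524,"y":0.0094,"z":0,"ax":0,"ay":0,"az":0.6109},{"hand":0,"x":-0.06,"y":0.0081,"z":0,"ax":0,"ay":0,"az":0.6981}]'

```text
t: 8.15
tool_pos: [0.6575, -0.0561, 0.4318]
orientation: [-2.023, -2.402, -0.003]
force: [-2.4, 4.1, 1.5]
opening: 0.0003
gripper_force: 2.1
```

```bash
python3 chk.py; python3 -c "
from h import *
p,d=read_camera('top');cv2.imwrite('pics/t2.png',cv2.resize(p[90:240,200:400],None,fx=3,fy=3))"
```

```text
t 8.15 pos [ 0.6575 -0.0561  0.4318] h 99.8 C in tool [-0.0421 -0.0788 -0.0002] q6 -0.33 F tool [ 4.5 -1.7 -1.5] open 0.0003
```

View pics/t2.png

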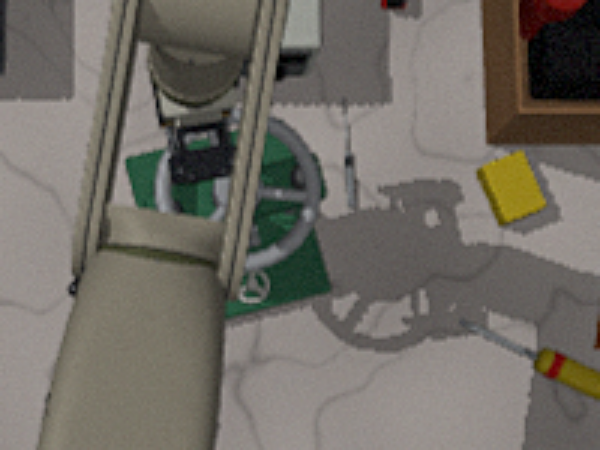

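The top view shows the arm over the wheel, and it hides the handle. The gripper body is at crop (200,150) on the wheel's left rim. The spare parts are untouched and the steady 4 to 5 N force says the push is going well, so I continue.

Emit:
carry_out --targets '[{"hand":0,"x":-0.007,"y":0.0034,"z":0,"ax":0,"ay":0,"az":0.0873},{"hand":0,"x":-0.0142,"y":0.006,"z":0,"ax":0,"ay":0,"az":0.1745},{"hand":0,"x":-0.0217,"y":0.0081,"z":0,"ax":0,"ay":0,"az":0.2618},{"hand":0,"x":-0.0293,"y":0.0095,"z":0,"ax":0,"ay":0,"az":0.3491},{"hand":0,"x":-0.037,"y":0.0103,"z":0,"ax":0,"ay":0,"az":0.4363},{"hand":0,"x":-0.0447,"y":0.0103,"z":0,"ax":0,"ay":0,"az":0.5236},{"hand":0,"x":-0.0524,"y":0.0097,"z":0,"ax":0,"ay":0,"az":0.6109},{"hand":0,"x":-0.06,"y":0.0084,"z":0,"ax":0,"ay":0,"az":0.6981}]'

```text
t: 9.2
tool_pos: [0.6761, -0.1138, 0.4318]
orientation: [-2.721, -1.568, -0.004]
force: [1.1, 4.5, 0.1]
opening: 0.0004
gripper_force: 2.1
```

Emit:
carry_out --targets '[{"hand":0,"x":-0.007,"y":0.0034,"z":0,"ax":0,"ay":0,"az":0.0873},{"hand":0,"x":-0.0142,"y":0.006,"z":0,"ax":0,"ay":0,"az":0.1745},{"hand":0,"x":-0.0217,"y":0.0081,"z":0,"ax":0,"ay":0,"az":0.2618},{"hand":0,"x":-0.0293,"y":0.0095,"z":0,"ax":0,"ay":0,"az":0.3491},{"hand":0,"x":-0.037,"y":0.0103,"z":0,"ax":0,"ay":0,"az":0.4363},{"hand":0,"x":-0.0447,"y":0.0103,"z":0,"ax":0,"ay":0,"az":0.5236},{"hand":0,"x":-0.0524,"y":0.0097,"z":0,"ax":0,"ay":0,"az":0.6109},{"hand":0,"x":-0.06,"y":0.0084,"z":0,"ax":0,"ay":0,"az":0.6981}]'

```text
t: 10.2
tool_pos: [0.6534, -0.1704, 0.4318]
orientation: [-3.094, -0.542, -0.004]
force: [4.2, 1.3, -0.3]
opening: 0.0005
gripper_force: 2.1
```

```bash
python3 chk.py
```

```text
t 10.2 pos [ 0.6534 -0.1704  0.4318] h 19.9 C in tool [-0.0423 -0.0784 -0.0001] q6 0.89 F tool [4.4 0.3 0.3] open 0.0005
```

Emit:
carry_out --targets '[{"hand":0,"x":-0.007,"y":0.0034,"z":0,"ax":0,"ay":0,"az":0.0873},{"hand":0,"x":-0.0142,"y":0.006,"z":0,"ax":0,"ay":0,"az":0.1745},{"hand":0,"x":-0.0217,"y":0.0081,"z":0,"ax":0,"ay":0,"az":0.2618},{"hand":0,"x":-0.0293,"y":0.0095,"z":0,"ax":0,"ay":0,"az":0.3491},{"hand":0,"x":-0.037,"y":0.0103,"z":0,"ax":0,"ay":0,"az":0.4363},{"hand":0,"x":-0.0447,"y":0.0103,"z":0,"ax":0,"ay":0,"az":0.5236},{"hand":0,"x":-0.0524,"y":0.0097,"z":0,"ax":0,"ay":0,"az":0.6109},{"hand":0,"x":-0.06,"y":0.0084,"z":0,"ax":0,"ay":0,"az":0.6981}]'

```text
t: 11.2
tool_pos: [0.5997, -0.1992, 0.4317]
orientation: [-3.093, 0.55, -0.004]
force: [3.9, -0.7, -2.1]
opening: 0.0004
gripper_force: 2.1
```

Emit:
carry_out --targets '[{"hand":0,"x":-0.007,"y":0.0034,"z":0,"ax":0,"ay":0,"az":0.0873},{"hand":0,"x":-0.0142,"y":0.006,"z":0,"ax":0,"ay":0,"az":0.1745},{"hand":0,"x":-0.0217,"y":0.0081,"z":0,"ax":0,"ay":0,"az":0.2618},{"hand":0,"x":-0.0293,"y":0.0095,"z":0,"ax":0,"ay":0,"az":0.3491},{"hand":0,"x":-0.037,"y":0.0103,"z":0,"ax":0,"ay":0,"az":0.4363},{"hand":0,"x":-0.0447,"y":0.0103,"z":0,"ax":0,"ay":0,"az":0.5236},{"hand":0,"x":-0.0524,"y":0.0097,"z":0,"ax":0,"ay":0,"az":0.6109},{"hand":0,"x":-0.0524,"y":0.0097,"z":0,"ax":0,"ay":0,"az":0.6109}]'

```text
t: 12.2
tool_pos: [0.5467, -0.1902, 0.4318]
orientation: [-2.786, 1.45, -0.001]
force: [-0.0, -0.7, -0.2]
opening: 0.0003
gripper_force: 0.1
```

```bash
python3 chk.py
```

```text
t 12.2 pos [ 0.5467 -0.1902  0.4318] h -55.0 C in tool [-0.0418 -0.0785  0.    ] q6 2.11 F tool [0.5 0.4 0.2] open 0.0003
```

Emit:
carry_out --targets '[{"hand":0,"x":0.012,"y":0,"z":0,"ax":0,"ay":0,"az":0},{"hand":0,"x":0.025,"y":0,"z":0,"ax":0,"ay":0,"az":0},{"hand":0,"x":0.028,"y":0,"z":0,"ax":0,"ay":0,"az":-0.17},{"hand":0,"x":0.028,"y":0,"z":0,"ax":0,"ay":0,"az":-0.34},{"hand":0,"x":0.028,"y":0,"z":0,"ax":0,"ay":0,"az":-0.51},{"hand":0,"x":0.028,"y":0,"z":0,"ax":0,"ay":0,"az":-0.68},{"hand":0,"x":0.028,"y":0,"z":0,"ax":0,"ay":0,"az":-0.85},{"hand":0,"x":0.028,"y":0,"z":0,"ax":0,"ay":0,"az":-1.02}]'

```text
t: 13.2
tool_pos: [0.5633, -0.2142, 0.4314]
orientation: [-3.14, -0.101, 0.0]
force: [-0.5, 0.3, 0.3]
opening: 0.0004
gripper_force: 0.0
```

Emit:
carry_out --targets '[{"hand":0,"x":0,"y":0,"z":0,"ax":0,"ay":0,"az":-0.17},{"hand":0,"x":0,"y":0,"z":0,"ax":0,"ay":0,"az":-0.34},{"hand":0,"x":0,"y":0,"z":0,"ax":0,"ay":0,"az":-0.51},{"hand":0,"x":0,"y":0,"z":0,"ax":0,"ay":0,"az":-0.68},{"hand":0,"x":0,"y":0,"z":0,"ax":0,"ay":0,"az":-0.85},{"hand":0,"x":0,"y":0,"z":0,"ax":0,"ay":0,"az":-1.02},{"hand":0,"x":0,"y":0,"z":0,"ax":0,"ay":0,"az":-1.19},{"hand":0,"x":0,"y":0,"z":0,"ax":0,"ay":0,"az":-1.36}]'

```text
t: 14.2
tool_pos: [0.5633, -0.2142, 0.4314]
orientation: [-2.378, -2.053, 0.0]
force: [-0.9, -0.1, -0.6]
opening: 0.0003
gripper_force: 0.0
```

Emit:
carry_out --targets '[{"hand":0,"x":0,"y":0,"z":0,"ax":0,"ay":0,"az":-0.17},{"hand":0,"x":0,"y":0,"z":0,"ax":0,"ay":0,"az":-0.34},{"hand":0,"x":0,"y":0,"z":0,"ax":0,"ay":0,"az":-0.51},{"hand":0,"x":0,"y":0,"z":0,"ax":0,"ay":0,"az":-0.68},{"hand":0,"x":0,"y":0,"z":0,"ax":0,"ay":0,"az":-0.85},{"hand":0,"x":0,"y":0,"z":0,"ax":0,"ay":0,"az":-1.0},{"hand":0,"x":0,"y":0,"z":0,"ax":0,"ay":0,"az":-1.02},{"hand":0,"x":0,"y":0,"z":0,"ax":0,"ay":0,"az":-1.02}]'

```text
t: 15.2
tool_pos: [0.563, -0.2138, 0.4315]
orientation: [-1.086, -2.948, -0.0]
force: [0.7, 0.5, 0.4]
opening: 0.0005
gripper_force: 0.0
```

```bash
python3 chk.py; python3 - <<'E'
from h import *
rel([.5349+.0235*np.cos(np.radians(-40)),-.1734+.0235*np.sin(np.radians(-40)),.4318],140)
p,d=read_camera('scene');cv2.imwrite('pics/s3.png',cv2.resize(p[120:300,130:330],None,fx=3,fy=3))
c=cloud('scene',d);m=red(p)&(c[...,2]>.22)&(c[...,2]<.31)&(np.hypot(c[...,0]-.587,c[...,1]+.111)<.12);print(m.sum(),c[m].mean(0))
E
```

```text
t 15.2 pos [ 0.563  -0.2138  0.4315] h 139.6 C in tool [0.0484 0.0938 0.    ] q6 -1.31 F tool [-0.2  0.8 -0.4] open 0.0005
t 15.2 pos [ 0.563  -0.2138  0.4315] h 139.55 tz [-3.e-04  2.e-04 -1.e+00] q6 -1.313 F [0.7 0.5 0.4]
shift [ 0.0241  0.0127 -0.0003] az -0.0078
2 [ 0.54729766 -0.17706805  0.25462962]
```

View pics/s3.png

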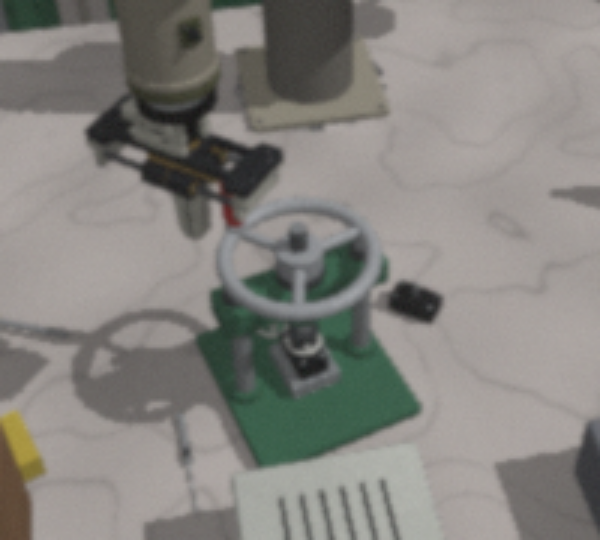

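The scene crop shows the fingertips at (193,212), clear of and behind the red handle at (232,212). I move in to a small gap behind it.

Emit:
carry_out --targets '[{"hand":0,"x":0,"y":0.007,"z":0,"ax":0,"ay":0,"az":0},{"hand":0,"x":0.006,"y":0.0138,"z":0,"ax":0,"ay":0,"az":0},{"hand":0,"x":0.012,"y":0.0138,"z":0,"ax":0,"ay":0,"az":0},{"hand":0,"x":0.018,"y":0.0138,"z":0,"ax":0,"ay":0,"az":0},{"hand":0,"x":0.022,"y":0.0138,"z":0,"ax":0,"ay":0,"az":0},{"hand":0,"x":0.025,"y":0.0138,"z":0,"ax":0,"ay":0,"az":0},{"hand":0,"x":0.025,"y":0.0138,"z":0,"ax":0,"ay":0,"az":0}]'

```text
t: 16.12
tool_pos: [0.5524, -0.1867, 0.4319]
orientation: [1.082, 2.949, -0.0]
force: [0.5, -0.9, -0.5]
opening: 0.0006
gripper_force: 0.0
```

```bash
python3 chk.py
```

```text
t 16.125 pos [ 0.5524 -0.1867  0.4319] h 139.7 C in tool [ 0.0226  0.0801 -0.    ] q6 -1.28 F tool [-1.  -0.4  0.5] open 0.0006
```

Emit:
carry_out --targets '[{"hand":0,"x":0.0035,"y":-0.001,"z":0,"ax":0,"ay":0,"az":0.0436},{"hand":0,"x":0.0071,"y":-0.0017,"z":0,"ax":0,"ay":0,"az":0.0873},{"hand":0,"x":0.0142,"y":-0.0027,"z":0,"ax":0,"ay":0,"az":0.1745},{"hand":0,"x":0.0215,"y":-0.0031,"z":0,"ax":0,"ay":0,"az":0.2618},{"hand":0,"x":0.0288,"y":-0.003,"z":0,"ax":0,"ay":0,"az":0.3491},{"hand":0,"x":0.036,"y":-0.002,"z":0,"ax":0,"ay":0,"az":0.4363},{"hand":0,"x":0.043,"y":-0.0006,"z":0,"ax":0,"ay":0,"az":0.5236},{"hand":0,"x":0.05,"y":0.0015,"z":0,"ax":0,"ay":0,"az":0.6109}]'

```text
t: 17.12
tool_pos: [0.5154, -0.1539, 0.4319]
orientation: [1.923, 2.482, -0.001]
force: [0.8, -4.1, -1.4]
opening: 0.0001
gripper_force: 2.1
```

```bash
python3 chk.py
```

```text
t 17.125 pos [ 0.5154 -0.1539  0.4319] h 104.5 C in tool [ 0.0236  0.08   -0.    ] q6 -0.64 F tool [-4.2 -0.3  1.4] open 0.0001
```

Emit:
carry_out --targets '[{"hand":0,"x":0.0071,"y":-0.0017,"z":0,"ax":0,"ay":0,"az":0.0873},{"hand":0,"x":0.0142,"y":-0.0027,"z":0,"ax":0,"ay":0,"az":0.1745},{"hand":0,"x":0.0215,"y":-0.0031,"z":0,"ax":0,"ay":0,"az":0.2618},{"hand":0,"x":0.0288,"y":-0.003,"z":0,"ax":0,"ay":0,"az":0.3491},{"hand":0,"x":0.036,"y":-0.002,"z":0,"ax":0,"ay":0,"az":0.4363},{"hand":0,"x":0.043,"y":-0.0006,"z":0,"ax":0,"ay":0,"az":0.5236},{"hand":0,"x":0.0487,"y":0.001,"z":0,"ax":0,"ay":0,"az":0.5934},{"hand":0,"x":0.0514,"y":0.0019,"z":0,"ax":0,"ay":0,"az":0.6283}]'

```text
t: 18.12
tool_pos: [0.5041, -0.1035, 0.4318]
orientation: [2.595, 1.769, -0.002]
force: [-1.4, -3.8, 0.8]
opening: 0.0004
gripper_force: 2.0
```

```bash
python3 chk.py; python3 -c "
from h import *
rel([.5074,-.0831,.4319],56.3)"
```

```text
t 18.125 pos [ 0.5041 -0.1035  0.4318] h 68.6 C in tool [ 0.0233  0.0799 -0.    ] q6 0.07 F tool [-4.   0.1 -0.7] open 0.0004
t 18.12 pos [ 0.5041 -0.1035  0.4318] h 68.57 tz [-3.0e-04 -1.4e-03 -1.0e+00] q6 0.072 F [-1.4 -3.8  0.8]
shift [ 0.0202 -0.0044 -0.0001] az 0.2142
```

Emit:
carry_out --targets '[{"hand":0,"x":0.0056,"y":-0.0014,"z":0,"ax":0,"ay":0,"az":0.0698},{"hand":0,"x":0.0099,"y":-0.0022,"z":0,"ax":0,"ay":0,"az":0.1222},{"hand":0,"x":0.0128,"y":-0.0026,"z":0,"ax":0,"ay":0,"az":0.1571},{"hand":0,"x":0.0142,"y":-0.0028,"z":0,"ax":0,"ay":0,"az":0.1745},{"hand":0,"x":0.0157,"y":-0.0029,"z":0,"ax":0,"ay":0,"az":0.192},{"hand":0,"x":0.0157,"y":-0.0029,"z":0,"ax":0,"ay":0,"az":0.192}]'

```text
t: 18.88
tool_pos: [0.5072, -0.0874, 0.4318]
orientation: [2.752, 1.516, -0.0]
force: [-2.6, -4.3, 1.4]
opening: 0.0003
gripper_force: 1.8
```

```bash
python3 chk.py; cat > vis.py <<'E'
from h import *
def meas(n,p,d):
    c=cloud(n,d);m=red(p)&(c[...,2]>.235)&(c[...,2]<.32)&(np.hypot(c[...,0]-.52,c[...,1]+.066)<.06)
    a=np.argwhere(m);return m.sum(),a.mean(0).round(2),a.min(0),a.max(0),c[m].mean(0).round(4)
for n in("scene","top"):
    print(n,"start",meas(n,cv2.imread(f"pics/{n}0.png"),np.load(n+"_d.npy")))
    p,d=read_camera(n);m=meas(n,p,d);print(n,"now",m);cv2.imwrite(f"pics/{n}_now.png",p)
E
python3 vis.py; python3 -c "
from h import *
rel([.5068,-.0826,.4319],54.3)"
```

```text
t 18.875 pos [ 0.5072 -0.0874  0.4318] h 57.7 C in tool [0.0227 0.08   0.    ] q6 0.29 F tool [-5.   0.1 -1.4] open 0.0003
scene start (np.int64(62), array([178.98, 238.85]), array([173, 237]), array([186, 241]), array([ 0.5317, -0.0678,  0.2702]))
scene now (np.int64(71), array([178.45, 237.61]), array([172, 235]), array([185, 240]), array([ 0.5293, -0.0715,  0.271 ]))
top start (np.int64(54), array([171.13, 265.57]), array([166, 262]), array([175, 269]), array([ 0.5169, -0.0655,  0.2849]))
t 18.98 pos [ 0.5072 -0.0875  0.4318] h 57.72 tz [ 1.e-04 -2.e-04 -1.e+00] q6 0.293 F [-1.7 -3.1  1.2]
shift [ 0.0039 -0.0029 -0.0001] az 0.0597vis.py:4: RuntimeWarning: Mean of empty slice.
  a=np.argwhere(m);return m.sum(),a.mean(0).round(2),a.min(0),a.max(0),c[m].mean(0).round(4)
  ret = um.true_divide(
Traceback (most recent call last):
  File "vis.py", line 7, in <module>
    p,d=read_camera(n);m=meas(n,p,d);print(n,"now",m);cv2.imwrite(f"pics/{n}_now.png",p)
                         ~~~~^^^^^^^
  File "vis.py", line 4, in meas
    a=np.argwhere(m);return m.sum(),a.mean(0).round(2),a.min(0),a.max(0),c[m].mean(0).round(4)
                                                       ~~~~~^^^
ValueError: zero-size array to reduction operation minimum which has no identity
```

Emit:
carry_out --targets '[{"hand":0,"x":0.001,"y":-0.0003,"z":0,"ax":0,"ay":0,"az":0.012},{"hand":0,"x":0.002,"y":-0.0006,"z":0,"ax":0,"ay":0,"az":0.024},{"hand":0,"x":0.003,"y":-0.0009,"z":0,"ax":0,"ay":0,"az":0.037},{"hand":0,"x":0.0036,"y":-0.001,"z":0,"ax":0,"ay":0,"az":0.044},{"hand":0,"x":0.0036,"y":-0.001,"z":0,"ax":0,"ay":0,"az":0.044}]'

```text
t: 19.6
tool_pos: [0.5083, -0.0836, 0.4317]
orientation: [-2.784, -1.455, -0.0]
force: [-1.4, -2.2, 1.1]
opening: 0.0002
gripper_force: 1.5
```

```bash
python3 chk.py;  python3 -W ignore vis.py 2>&1 | head -3; python3 -c "
from h import *
rel([.5068,-.0826,.4319],54.3)"
```

```text
t 19.6 pos [ 0.5083 -0.0836  0.4317] h 55.2 C in tool [ 0.0225  0.0802 -0.    ] q6 0.34 F tool [-2.6  0.1 -1.1] open 0.0002
scene start (np.int64(62), array([178.98, 238.85]), array([173, 237]), array([186, 241]), array([ 0.5317, -0.0678,  0.2702]))
scene now (np.int64(71), array([178.83, 238.75]), array([173, 236]), array([186, 241]), array([ 0.5316, -0.0682,  0.2708]))
top start (np.int64(54), array([171.13, 265.57]), array([166, 262]), array([175, 269]), array([ 0.5169, -0.0655,  0.2849]))
t 19.7 pos [ 0.5083 -0.0837  0.4318] h 55.19 tz [ 1.e-04  2.e-04 -1.e+00] q6 0.345 F [-1.8 -1.4  0.6]
shift [ 0.     -0.0019 -0.0001] az 0.0156
```

Emit:
carry_out --targets '[{"hand":0,"x":-0.008,"y":0,"z":0,"ax":0,"ay":0,"az":0},{"hand":0,"x":-0.025,"y":0,"z":0,"ax":0,"ay":0,"az":0},{"hand":0,"x":-0.04,"y":0,"z":0,"ax":0,"ay":0,"az":0},{"hand":0,"x":-0.045,"y":0,"z":-0.02,"ax":0,"ay":0,"az":0},{"hand":0,"x":-0.045,"y":0,"z":-0.05,"ax":0,"ay":0,"az":0},{"hand":0,"x":-0.045,"y":0,"z":-0.08,"ax":0,"ay":0,"az":0},{"hand":0,"x":-0.045,"y":0,"z":-0.11,"ax":0,"ay":0,"az":0},{"hand":0,"x":-0.045,"y":0,"z":-0.12,"ax":0,"ay":0,"az":0}]'

```text
t: 20.7
tool_pos: [0.4824, -0.1209, 0.5554]
orientation: [2.781, 1.453, 0.006]
force: [-0.1, -0.3, -0.0]
opening: 0.0005
gripper_force: 0.0
```

```bash
python3 -c "
from h import *
rel([.2246,.5562,.50],158)"
```

```text
t 20.7 pos [ 0.4824 -0.1209  0.5554] h 55.17 tz [ 0.0048 -0.0015 -1.    ] q6 0.259 F [-0.1 -0.3 -0. ]
shift [ 0.4084 -0.5987  0.0531] az -1.7948
```

Emit:
carry_out --targets '[{"hand":0,"x":0.01,"y":-0.015,"z":0,"ax":0,"ay":0,"az":0},{"hand":0,"x":0.03,"y":-0.045,"z":0,"ax":0,"ay":0,"az":0},{"hand":0,"x":0.06,"y":-0.09,"z":0,"ax":0,"ay":0,"az":0},{"hand":0,"x":0.09,"y":-0.13,"z":0,"ax":0,"ay":0,"az":0},{"hand":0,"x":0.12,"y":-0.17,"z":0,"ax":0,"ay":0,"az":0},{"hand":0,"x":0.15,"y":-0.215,"z":0,"ax":0,"ay":0,"az":0},{"hand":0,"x":0.18,"y":-0.26,"z":0,"ax":0,"ay":0,"az":0},{"hand":0,"x":0.21,"y":-0.305,"z":0,"ax":0,"ay":0,"az":0}]'

```text
t: 21.7
tool_pos: [0.3502, 0.2276, 0.5504]
orientation: [-2.784, -1.455, 0.003]
force: [1.4, -0.6, 0.3]
opening: 0.0008
gripper_force: 0.0
```

Emit:
carry_out --targets '[{"hand":0,"x":0.03,"y":-0.045,"z":0,"ax":0,"ay":0,"az":0},{"hand":0,"x":0.06,"y":-0.09,"z":0,"ax":0,"ay":0,"az":0},{"hand":0,"x":0.09,"y":-0.135,"z":0,"ax":0,"ay":0,"az":0},{"hand":0,"x":0.12,"y":-0.18,"z":0,"ax":0,"ay":0,"az":0},{"hand":0,"x":0.15,"y":-0.22,"z":0,"ax":0,"ay":0,"az":0},{"hand":0,"x":0.17,"y":-0.25,"z":0,"ax":0,"ay":0,"az":0},{"hand":0,"x":0.18,"y":-0.265,"z":0,"ax":0,"ay":0,"az":0},{"hand":0,"x":0.18,"y":-0.265,"z":0,"ax":0,"ay":0,"az":0}]'

```text
t: 22.7
tool_pos: [0.2366, 0.5252, 0.5507]
orientation: [2.782, 1.457, -0.003]
force: [-0.4, 0.2, 0.0]
opening: 0.0006
gripper_force: 0.0
```

```bash
python3 chk.py;  python3 -W ignore vis.py; python3 - <<'E'
from h import *
a=cv2.imread("pics/top0.png");b=cv2.imread("pics/top_now.png")
f=lambda p:cv2.resize(p[110:220,225:345],None,fx=3.2,fy=3.2)
a2=cv2.imread("pics/scene0.png");b2=cv2.imread("pics/scene_now.png")
# sub-pixel shift of handle crop
for n,p,q,(r,c) in(("top",a,b,(158,254)),("scene",a2,b2,(168,229))):
    g=lambda i:np.clip(i[r:r+26,c:c+24].astype(np.float32)@np.float32([-.5,-.5,1]),0,None)
    A,B=g(p),g(q);print(n,cv2.phaseCorrelate(A,B,cv2.createHanningWindow((24,26),cv2.CV_32F)))
    cen=lambda I:(lambda w:[(w*x).sum()/w.sum() for x in np.mgrid[0:26,0:24]])(np.where(I>25,I,0));print(cen(A),cen(B))
cv2.imwrite("pics/cmp.png",np.hstack([f(a),f(b)]))
E
```

```text
t 22.7 pos [0.2366 0.5252 0.5507] h 55.3 C in tool [-0.3232  0.6504  0.0009] q6 1.66 F tool [-0.1 -0.5 -0. ] open 0.0006
scene start (np.int64(62), array([178.98, 238.85]), array([173, 237]), array([186, 241]), array([ 0.5317, -0.0678,  0.2702]))
scene now (np.int64(64), array([179.16, 239.  ]), array([173, 237]), array([186, 241]), array([ 0.5321, -0.0674,  0.2697]))
top start (np.int64(54), array([171.13, 265.57]), array([166, 262]), array([175, 269]), array([ 0.5169, -0.0655,  0.2849]))
top now (np.int64(54), array([171.07, 265.5 ]), array([166, 262]), array([175, 269]), array([ 0.5173, -0.0653,  0.2836]))
top ((0.040355181747816715, 0.4880940982319437), 1.0012690233595578)
[np.float64(12.45927756006134), np.float64(11.661441472141762)] [np.float64(12.417823672335995), np.float64(11.473620270739326)]
scene ((0.14295515892377075, 0.5430491624460903), 0.8764959654690306)
[np.float64(10.255274828652063), np.float64(9.871522644805806)] [np.float64(10.50091039146833), np.float64(10.096371439719078)]
```

View pics/cmp.png

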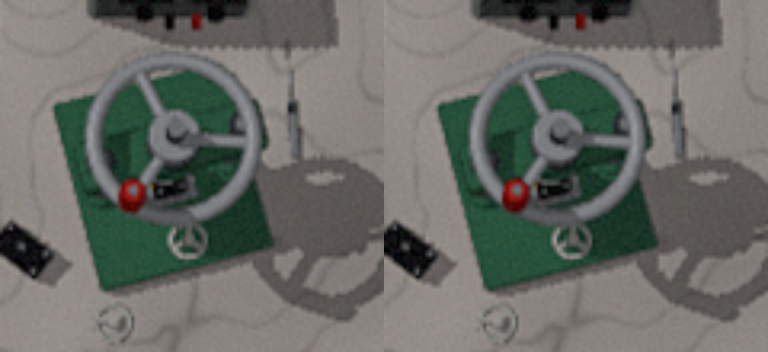

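In the side-by-side top view, the handle is at the same spot before and after (132,195 within each half), to under 0.2 px or about 0.4°. The spokes match too, and nothing else has moved. I hand the job in.

```bash
python3 -c "
from plant import *
print(robot.close_job())"
```

```text
the job is handed in; nothing more can be done
None
```

I pushed the hand wheel one full clockwise turn, and in both camera views the handle is back at its start to within about 0.5°. Nothing else in the before/after top view had moved, the arm is clear, and the job was handed in at about 23 s.

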